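# Lay out brass pieces for a record photograph

## Task

Lay the pieces out for their record photograph: stand the brass pot upright in the middle of the black plinth with its lid properly seated on it, lay the spoon midway between the plinth and the red cone, and lay the fork midway between the plinth and the blue cone. Spoon and fork lie flat on the bench, parallel to the plinth's sides and crosswise to the row of cones, the middle of their length in line with the plinth's centre and their handle ends towards the robot. Leave the amber bottle and the brush where they are.

Things in the scene. Friction and masses are not known exactly. Their poses are not given: they have to be found in the camera images.
- pot: Small round open brass pot, outer diameter 56 mm (foot 50 mm), 36 mm high, mouth 48 mm in diameter, walls 4 mm, inner floor 5 mm thick. Empty, stands upright on the bench. Origin: centre of the underside, z up. About 150 g.
- lid: Brass lid of the pot, 30 mm high, about 70 g: underneath a tapered plug (38 mm across narrowing to 32, 5 mm deep) that drops into the pot's mouth; a disc 56 mm across, 5 mm thick that rests on the rim; on top a dark wooden round knob 18 mm across, 10 to 30 mm above the origin. Origin: centre of the plug's underside, z up; 31 mm above the pot's origin when seated. Starts on the bench, plug down.
- spoon: Brass spoon with a wooden handle. 150 mm long, about 80 g: dark handle 90 mm long, 14 mm wide and high, flat below, then a neck and a round bowl 38 mm across, 9 mm high. Lies flat. Origin: middle of its length, underside; the handle reaches 15 mm past it, and it is near the balance point: grip there, across. +x to the bowl, -x to the handle end, z up. Starts handle end to the robot within 0.3 rad.
- fork: Brass fork with a wooden handle. 150 mm long, about 80 g: dark handle 90 mm long, 14 mm wide and high, flat below, then a neck and four tines, 30 mm across, 7 mm high. Lies flat. Origin: middle of its length, underside; the handle reaches 15 mm past it, and it is near the balance point: grip there, across. +x to the tines, -x to the handle end, z up. Starts handle end to the robot within 0.3 rad.
- plinth: Square black photo plinth, 64 x 64 mm and 15 mm high, fixed to the bench. Origin: centre of its underside, on the bench. Its x axis points roughly away from the robot (within 0.25 rad), square to a side; the two cones stand on its y axis, one each side, their centres 160 mm from its centre.
- red_cone: Red reference cone, fixed to the bench: base 40 mm in diameter, 30 mm high. Origin: centre of the underside. It may be on either side of the plinth.
- blue_cone: Blue reference cone, fixed to the bench: base 40 mm in diameter, 30 mm high. Origin: centre of the underside. It stands on the other side of the plinth from the red one.
- bottle: Bystander: amber glass bottle, 44 mm in diameter, 75 mm high, standing loose beyond the work. Origin: centre of the underside.
- brush: Bystander: paintbrush with a wooden handle, 160 mm long, lying loose on the bench between the robot and the work, roughly crosswise. Origin: underside of the brush. Not to be used.
Mind the look-alikes: they are no part of the job. Leave any green or turquoise look-alike of the lid alone.

How it is judged:
By the outcome, as a careful person would: the job done as asked, in the order asked, and still so for the second after the job is handed in, with the robot touching nothing.
It also fails if it takes over 106 s, if anything falls off the work surface, if the arm or the gripper's body presses on something with over 40 N, if the wrist force passes 120 N, or if a joint passes its speed limit or range.

## Robot

A 7-joint arm with a two-finger parallel gripper is mounted at the origin on the work surface. World frame = base frame: x ahead of the robot, y to its left, z up, the work surface at z = 0. Lengths are in m, angles in rad, forces in N, time in s.
With the tool pointing down it reaches from about 0.425 to 0.825 m from the base axis. Payload 3.6 kg.
Tool frame: the origin (TCP) lies at the very end of the fingers, on their centre line; the grasp point (between the pads) lies 19 mm behind it; z points along the fingers, x is the direction in which the jaws open and shut, and the axes are right-handed (so a half turn about z gives the same grasp; the last joint's range is limited). The gripper opens to 93 mm and grips with 3 to 60 N. Pads are 15 mm wide; open, the fingers measure 128 mm over their backs; the gripper's body (75 mm by 188 mm) begins 65 mm behind the grasp point.
Start: joints at [1.206, 0.615, -0.013, 1.423, 0.008, 1.103, -0.04], TCP at [0.215, -0.613, 0.219] pointing down, gripper open.
Joint ranges: [-3.12, 3.12], [-0.3, 2.06], [-1.34, 1.32], [0.26, 2.42], [-1.36, 4.5], [0.01, 1.98], [-2.84, 2.84]. Speed limits (rad/s): [2.79, 2.79, 3.14, 3.14, 3.14, 3.14, 3.14].

## Interface

Orientations are given as [roll, pitch, yaw] about the fixed x, y, z axes, in that order (R = Rz(yaw) Ry(pitch) Rx(roll)).
In Python, from cell import ctrl gives the robot as it stands.
- The arm moves only by the tool jog_arm, never from a script. Its argument "plan" is a list that holds one entry, the list of rows, each a list of 6 numbers: the shift along the tool's x, y, z in mm, then the turn, a rotation vector about the tool's x, y, z in units of 6 degrees (1.0 is 6 degrees). In form: [[[dx, dy, dz, rx, ry, rz], ...]]. A call has 1 to 8 rows; each row is the pose to reach, as a shift and turn from the pose measured when the call began, along the tool's axes at that moment; what a row does not reach only later rows make up. A row lasts 1/8 s, in which the tool goes at most 62.5 mm and 10.7 degrees, less where a joint would pass 70% of its speed; a pose out of reach is approached as far as the arm can. A call with a gripper value outside its range is refused whole. "fingers" is the opening, from 0 (shut) to 1 (fully open), set as the call begins (left out, the last holds). The fingers move at their own pace and stop on an object; "force" is the grip in N (left out, the last holds). Time passes only in rows, so rows that repeat a pose let the fingers close. It gives the time, the measured TCP pose, the force and the opening at its end, in the units of the state.
- ctrl.read_state(): the state, without advancing time (a new reading comes with each control period).
- ctrl.capture(name): name is "scene" or "top"; returns a dict with "img" (480x640x3 uint8, red, green, blue), "z_map" (480x640 float32, m along the optical axis (not along the pixel's ray), 0 where there is no reading), "fx", "fy", "cx", "cy" (pixels), "k1" (the pictures are not rectified: a ray, as slopes to the right and down, at radius r is drawn at 1 + k1 r^2 times it, then the intrinsics apply), "world_to_cam" (4x4, takes a point from world to camera coordinates). Camera axes: x right, y down, z forward; pixel columns grow to the right and rows downward; lengths in m; the calibration is good to about 2 mm. A picture is of the moment at which its call begins.
- ctrl.job_done(): hands the job in, once; it reports no verdict.
The state is a dict: "time_s": time; "joints": joint angles; "qd": joint speeds; "tau": joint torques, N m; "tcp_pos": TCP position; "orientation": TCP orientation; "wrist_force": force on the tool from outside, world axes, zero at the start; "moment": the same for the moment, N m; "width": finger opening in m.
Only numpy, scipy, OpenCV 4.12 (cv2) and the standard library are available. Lean on these libraries where they do the work, as an engineer would, in place of code of your own. Each camera call takes 0.05 s, during which the arm holds its last target. There are 200 camera calls.

## Working session

There is one attempt and no reset: what is moved stays moved. The work goes in short steps, Python scripts to look and compute and a tool call to move; the robot and the scene stay as the last step left them, time stands still between calls to the robot, and variables do not carry over. Pictures are saved under pics/ and viewed, about 12 in all and at most 16, crops included, and the job is handed in when it is done.

Besides the shell and the picture viewer there is one more tool, called after "Emit:" as name(argument=value, ...), one argument or row to a line, values as JSON. jog_arm: Moves the arm, as the interface text tells. Its arguments: {"type":"object","properties":{"plan":{"type":"array","items":{"type":"array","items":{"type":"array","items":{"type":"number"}}}},"fingers":{"type":"number"},"force":{"type":"number"}},"required":["plan"]}

```bash
mkdir -p pics; ls; cat > h.py <<'E'
import numpy as np, cv2
from cell import ctrl
def grab(cam,name=None):
    c=ctrl.capture(cam)
    if name: cv2.imwrite(f'pics/{name}.png',c['img'][:,:,::-1])
    return c
def world(c):
    """480x640x3 world points from z_map"""
    K=np.array([[c['fx'],0,c['cx']],[0,c['fy'],c['cy']],[0,0,1.]])
    v,u=np.mgrid[0:480,0:640]
    p=np.stack([u,v],-1).reshape(-1,1,2).astype(float)
    n=cv2.undistortPoints(p,K,np.array([c['k1'],0,0,0.])).reshape(480,640,2)
    z=c['z_map'].astype(float)
    P=np.concatenate([n*z[...,None],z[...,None]],-1)
    T=np.linalg.inv(c['world_to_cam'])
    W=P@T[:3,:3].T+T[:3,3]; W[z==0]=np.nan
    return W
E
python3 - <<'E'
from h import *
a=grab('scene','scene1'); b=grab('top','top1')
for n,c in(('scene',a),('top',b)):
    np.savez(f'{n}.npz',**c); print(n,c['fx'],c['k1'],np.linalg.inv(c['world_to_cam'])[:3].round(3).tolist())
print(ctrl.read_state())
E
```

```text
pics
scene 577.9221352193085 -0.025425496189309147 [[-0.763, 0.417, -0.494, 1.232], [0.646, 0.509, -0.569, 0.771], [0.014, -0.753, -0.658, 0.896]]
top 439.1276538267559 -0.08640728376258466 [[0.009, -0.982, 0.191, 0.436], [-1.0, -0.008, 0.006, -0.002], [-0.004, -0.191, -0.982, 0.848]]
{'time_s': 0.1, 'joints': array([ 1.20651552,  0.61581787, -0.01262764,  1.42468286,  0.0081254 ,
        1.10340958, -0.04039585]), 'qd': array([ 0.00100675, -0.00049335, -0.00050019, -0.00340552,  0.00269766,
        0.00117656,  0.00014442]), 'tau': array([ 1.41761404e-03, -4.60042691e+01,  2.09841058e-01, -1.66246837e+01,
       -6.12380030e-02,  1.69053156e-02,  7.72804106e-05]), 'tcp_pos': array([ 0.21518768, -0.61261462,  0.21761848]), 'orientation': array([ 3.14154941e+00,  2.26666769e-03, -1.23292578e+00]), 'wrist_force': array([-0.67412854,  0.27131255,  0.42844919]), 'moment': array([ 0.02440564, -0.04533924, -0.03617199]), 'width': 0.09313601850656017}
```

View pics/top1.png

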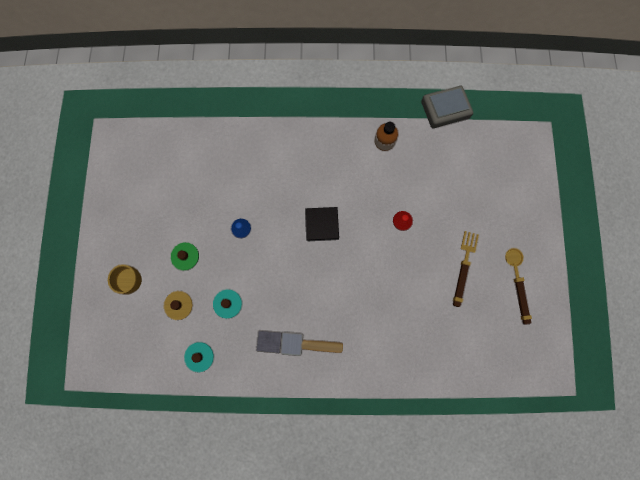

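View pics/scene1.png

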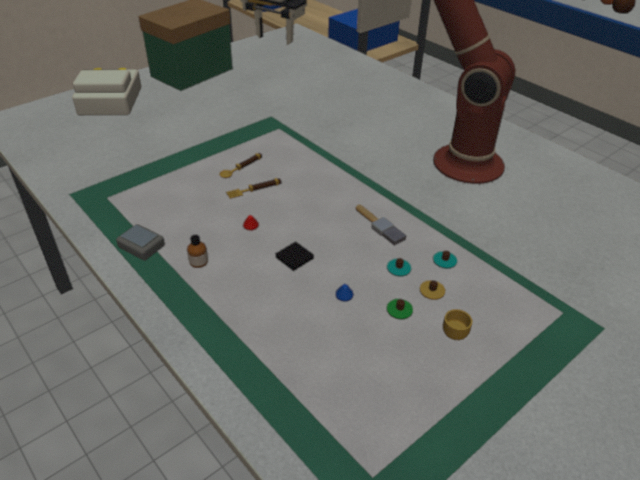

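Top view: the pot is at (125,280). The lid candidates are brass/yellow (178,305), green (185,256), turquoise (227,303) and turquoise (199,357), so I choose the brass one at (178,305). Plinth (322,224), blue cone (241,228), red cone (402,220), fork (465,270), spoon (519,285). The scene view agrees.

```bash
cat > m.py <<'E'
from h import *
def comp(c,W,u,v,rad,zmin=0.004):
    """points above bench within rad px of a pixel"""
    vv,uu=np.mgrid[0:480,0:640]
    m=(np.hypot(uu-u,vv-v)<rad)&(W[...,2]>zmin)
    return W[m]
E
python3 - <<'E'
from m import *
c=dict(np.load('top.npz')); W=world(c)
print('bench z', np.nanmedian(W[250:330,330:400,2]), np.nanstd(W[250:330,330:400,2]))
for n,u,v,r in [('pot',125,280,24),('lid',178,305,22),('plinth',322,224,26),('blue',241,228,16),('red',402,220,16),('fork',465,270,45),('spoon',519,285,45),('brush',300,343,50),('bottle',387,135,25),('green',185,256,20),('tq1',227,303,18),('tq2',199,357,20)]:
    P=comp(c,W,u,v,r)
    if n=='fork': P=P[(P[:,1]>-0.355)]
    (cx,cy),(w,h),a=cv2.minAreaRect(P[:,:2].astype(np.float32))
    print(n,len(P),'mean',P.mean(0).round(4),'rect',round(cx,4),round(cy,4),round(w,4),round(h,4),round(a,1),'zmax',np.percentile(P[:,2],97).round(3))
im=c['img'][220:390,90:260,::-1]; cv2.imwrite('pics/crop1.png',cv2.resize(im,(600,600),interpolation=2))
E
```

```text
bench z 0.0016070157692470999 0.0014755685707577065
pot 932 mean [0.5137 0.379  0.018 ] rect 0.5134 0.385 0.0901 0.0909 4.4 zmax 0.038
lid 766 mean [0.4675 0.2725 0.0127] rect 0.4697 0.2749 0.0842 0.0753 87.5 zmax 0.032
plinth 1130 mean [ 6.269e-01 -1.000e-04  1.510e-02] rect 0.6291 0.0023 0.1009 0.0917 1.9 zmax 0.018
blue 332 mean [0.6172 0.1573 0.0174] rect 0.6217 0.1574 0.0536 0.0528 42.3 zmax 0.031
red 330 mean [ 0.6349 -0.1577  0.0171] rect 0.6397 -0.1602 0.0487 0.0574 61.1 zmax 0.031
fork 845 mean [ 0.5388 -0.2752  0.0096] rect 0.5412 -0.2755 0.1606 0.1658 84.3 zmax 0.017
spoon 803 mean [ 0.5055 -0.3848  0.0098] rect 0.5123 -0.3896 0.1611 0.1802 41.4 zmax 0.017
brush 1935 mean [0.397  0.0477 0.0157] rect 0.4014 0.0381 0.1809 0.1831 12.2 zmax 0.023
bottle 576 mean [ 0.797  -0.1258  0.045 ] rect 0.8195 -0.1342 0.0886 0.0977 67.7 zmax 0.076
green 677 mean [0.5609 0.2653 0.0126] rect 0.5645 0.2679 0.073 0.073 79.9 zmax 0.031
tq1 687 mean [0.4711 0.1772 0.013 ] rect 0.4707 0.1797 0.0641 0.0595 24.5 zmax 0.032
tq2 754 mean [0.3712 0.2271 0.0131] rect 0.3715 0.2284 0.0711 0.0701 12.3 zmax 0.032
```

View pics/crop1.png

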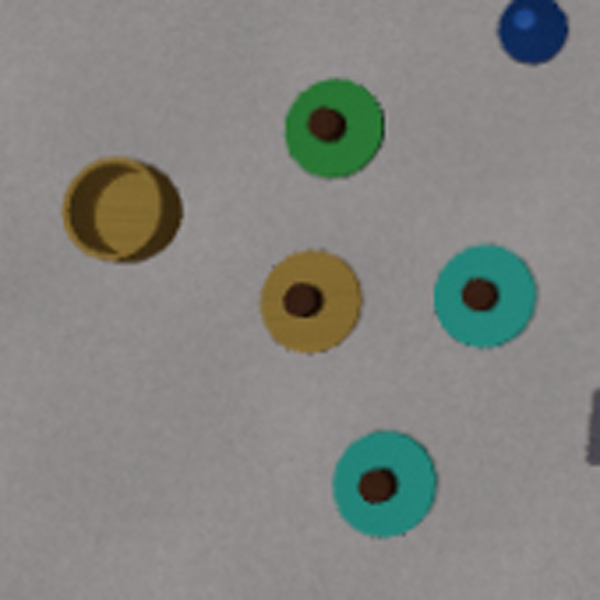

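The crop confirms the brass lid at top-image (178,305), clearly distinct from the green and turquoise ones. Next, exact positions by matching silhouettes in both cameras.

```bash
cat >> m.py <<'E'
from scipy.optimize import least_squares
A=np.linspace(0,2*np.pi,40,endpoint=False)
ring=lambda r,z:np.c_[r*np.cos(A),r*np.sin(A),0*A+z]
box=lambda a,b,z:np.array([[i*a,j*b,k] for i in(-1,1) for j in(-1,1) for k in(0,z)])
S=dict(pot=np.r_[ring(.025,0),ring(.028,.02),ring(.028,.036)],lid=np.r_[ring(.028,.005),ring(.028,.010)],
 plinth=box(.032,.032,.015),cone=np.r_[ring(.02,0),[[0,0,.03]]],bottle=np.r_[ring(.022,0),ring(.022,.045)])
def proj(c,P):
    T=c['world_to_cam']; rv=cv2.Rodrigues(T[:3,:3])[0]
    K=np.array([[c['fx'],0,c['cx']],[0,c['fy'],c['cy']],[0,0,1.]])
    return cv2.projectPoints(P.astype(float),rv,T[:3,3].copy(),K,np.array([c['k1'],0,0,0.]))[0].reshape(-1,2)
def mask(c,kind):
    h=cv2.cvtColor(c['img'],cv2.COLOR_RGB2HSV).astype(int); H,s,v=h[...,0],h[...,1],h[...,2]
    if kind=='plinth': m=v<60
    elif kind=='red': m=(s>140)&((H<6)|(H>174))&(v>60)
    elif kind=='blue': m=(s>120)&(H>105)&(H<130)
    elif kind=='brass': m=(s>100)&(H<32)
    return m.astype(np.uint8)
def near(m,p,r,fill=True):
    o=np.zeros_like(m); cv2.circle(o,tuple(int(round(x)) for x in p),r,1,-1); o&=m
    o=cv2.morphologyEx(o,cv2.MORPH_CLOSE,np.ones((3,3),np.uint8))
    cs=cv2.findContours(o,cv2.RETR_EXTERNAL,cv2.CHAIN_APPROX_NONE)[0]
    return cv2.convexHull(max(cs,key=cv2.contourArea))
def cen(h): 
    M=cv2.moments(h.astype(np.float32)); return np.array([M['m10'],M['m01']])/M['m00'],M['m00']
def locate(c,shape,kind,xy0,r,z0=0,yaw=0):
    P=S[shape]@np.array([[np.cos(yaw),np.sin(yaw),0],[-np.sin(yaw),np.cos(yaw),0],[0,0,1]])
    hull=near(mask(c,kind),proj(c,np.array([[*xy0,z0+.01]]))[0],r); t,at=cen(hull)
    pr=lambda q:cen(cv2.convexHull(proj(c,P+[q[0],q[1],z0]).astype(np.float32)))
    s=least_squares(lambda q:pr(q)[0]-t,xy0,diff_step=1e-3,x_scale=.01)
    return s.x,at/pr(s.x)[1]
def tool(c,W,xy0,L=.095):
    """spoon/fork: yaw and origin from coloured points off the bench"""
    h=cv2.cvtColor(c['img'],cv2.COLOR_RGB2HSV).astype(int)
    m=(h[...,1]>70)&((h[...,0]<32)|(h[...,0]>170))
    m=cv2.connectedComponents(m.astype(np.uint8))[1]
    d=np.hypot(W[...,0]-xy0[0],W[...,1]-xy0[1]); d[(m==0)|np.isnan(d)]=9
    sel=(m==m[np.unravel_index(d.argmin(),d.shape)])&(d<L)
    P=W[sel]; P=P[:,:2]; q=P.mean(0)
    hd=P[P[:,0]<P[:,0].max()-.055]; u=np.linalg.svd(hd-hd.mean(0))[2][0]; u*=np.sign(u[0])
    t=(P-hd.mean(0))@u; return hd.mean(0)+u*(t.min()+t.max())/2, np.arctan2(u[1],u[0]), np.ptp(t)
E
python3 - <<'E'
from m import *
for n in('top','scene'):
    c=dict(np.load(n+'.npz')); W=world(c); print(n)
    for a,s,k,xy,r in [('pot','pot','brass',(.513,.381),28),('lid','lid','brass',(.469,.2735),20),('plinth','plinth','plinth',(.626,0),26),('red','cone','red',(.635,-.159),18),('blue','cone','blue',(.617,.159),18),('bottle','bottle','brass',(.81,-.13),20)]:
        x,q=locate(c,s,k,xy,r,yaw=.057); print(a,x.round(4),round(q,2))
    for a,xy in(('fork',(.54,-.275)),('spoon',(.51,-.386))):
        o,y,l=tool(c,W,xy); print(a,o.round(4),round(y,3),round(l,3))
E
```

```text
top
pot [0.5136 0.3775] 0.9
lid [0.467  0.2741] 0.9
plinth [ 6.29e-01 -4.00e-04] 0.94
red [ 0.6391 -0.1605] 0.88
blue [0.621 0.16 ] 0.85
bottle [ 0.8116 -0.1301] 0.57
fork [ 0.5432 -0.2761] -0.264 0.15
spoon [ 0.5105 -0.3833] 0.129 0.149
scene
pot [0.5142 0.3759] 0.85
lid [0.4682 0.2721] 0.79
plinth [ 0.63   -0.0013] 0.82
red [ 0.6363 -0.1654] 0.79
blue [0.6181 0.1555] 0.82
bottle [ 0.7981 -0.1464] 0.4
fork [ 0.5469 -0.2753] -0.269 0.145
spoon [ 0.5128 -0.3828] 0.125 0.144
```

```bash
cat > go.py <<'E'
import sys
from h import *
from scipy.spatial.transform import Rotation as R
def rows(*tg):
    s=ctrl.read_state(); R0=R.from_euler('xyz',s['orientation']); p=s['tcp_pos']
    print('t',round(s['time_s'],2),'p',p.round(4),'rpy',s['orientation'].round(3),'F',s['wrist_force'].round(1),'w',round(s['width'],4),'j',s['joints'].round(2))
    for x,y,z,yaw in tg:
        d=R0.inv().apply(np.array([x,y,z])-p)*1000
        r=(R0.inv()*R.from_euler('xyz',[np.pi,0,yaw])).as_rotvec()/np.radians(6)
        print((x,y,z,yaw),'->',d.round(1).tolist()+r.round(2).tolist())
if __name__=='__main__': rows(*[tuple(map(float,a.split(','))) for a in sys.argv[1:]])
E
python3 go.py .5,-.15,.2,-.2 .514,.377,.12,.1
```

```text
t 0.1 p [ 0.2152 -0.6126  0.2176] rpy [ 3.142e+00  2.000e-03 -1.233e+00] F [-0.7  0.3  0.4] w 0.0931 j [ 1.21  0.62 -0.01  1.42  0.01  1.1  -0.04]
(0.5, -0.15, 0.2, -0.2) -> [-342.0, -422.1, 18.4, -0.01, 0.02, -9.86]
(0.514, 0.377, 0.12, 0.1) -> [-834.4, -610.0, 99.5, -0.01, 0.02, -12.73]
```

Emit:
jog_arm(
  plan=[
    [[-342,-422,18,0,0,-9.86],[-342,-422,18,0,0,-9.86],[-342,-422,18,0,0,-9.86],[-342,-422,18,0,0,-9.86],[-342,-422,18,0,0,-9.86],[-342,-422,18,0,0,-9.86],[-342,-422,18,0,0,-9.86],[-342,-422,18,0,0,-9.86]],
  ],
  fingers=1,
)

```text
time_s: 1.1
tcp_pos: [0.4775, -0.1859, 0.2016]
orientation: [-3.14, 0.001, -0.201]
wrist_force: [1.5, -0.1, -0.1]
width: 0.093
```

```bash
python3 go.py .514,.377,.12,.1
```

```text
t 1.1 p [ 0.4775 -0.1859  0.2016] rpy [-3.14e+00  1.00e-03 -2.01e-01] F [ 1.5 -0.1 -0.1] w 0.093 j [ 0.57  0.44 -0.34  1.83  0.18  0.9  -0.06]
(0.514, 0.377, 0.12, 0.1) -> [-76.5, -558.7, 82.7, -0.02, 0.01, -2.87]
```

Emit:
jog_arm(
  plan=[
    [[-76,-559,82,0,0,-2.87],[-76,-559,82,0,0,-2.87],[-76,-559,82,0,0,-2.87],[-76,-559,82,0,0,-2.87],[-76,-559,82,0,0,-2.87],[-76,-559,82,0,0,-2.87],[-76,-559,82,0,0,-2.87],[-76,-559,82,0,0,-2.87]],
  ],
)

```text
time_s: 2.1
tcp_pos: [0.5098, 0.308, 0.1302]
orientation: [-3.14, 0.001, 0.099]
wrist_force: [1.2, 0.5, -0.1]
width: 0.0932
```

```bash
python3 go.py .514,.377,.08,.1 .514,.377,.006,.1
```

```text
t 2.1 p [0.5098 0.308  0.1302] rpy [-3.14e+00  1.00e-03  9.90e-02] F [ 1.2  0.5 -0.1] w 0.0932 j [-0.34  0.65 -0.39  1.68  0.3   0.86 -0.76]
(0.514, 0.377, 0.08, 0.1) -> [11.1, -68.2, 50.2, -0.01, 0.01, -0.01]
(0.514, 0.377, 0.006, 0.1) -> [11.1, -68.1, 124.2, -0.01, 0.01, -0.01]
```

Emit:
jog_arm(
  plan=[
    [[11,-68,50,0,0,0],[11,-68,50,0,0,0],[11,-68,50,0,0,0],[11,-68,75,0,0,0],[11,-68,95,0,0,0],[11,-68,110,0,0,0],[11,-68,122,0,0,0],[11,-68,124,0,0,0]],
  ],
)

```text
time_s: 3.1
tcp_pos: [0.5136, 0.3763, 0.0055]
orientation: [-3.141, 0.002, 0.099]
wrist_force: [-1.0, 0.2, -0.2]
width: 0.0931
```

```bash
python3 go.py .514,.377,.006,.1; python3 -c "
from h import *
im=grab('top')['img'][190:370,30:270,::-1]; cv2.imwrite('pics/p4.png',cv2.resize(im,(720,540)))"
```

```text
t 3.1 p [0.5136 0.3763 0.0055] rpy [-3.141e+00  2.000e-03  9.900e-02] F [-1.   0.2 -0.2] w 0.0931 j [-0.48  0.87 -0.32  1.64  0.37  0.7  -0.89]
(0.514, 0.377, 0.006, 0.1) -> [0.5, -0.6, -0.5, -0.0, 0.02, -0.01]
```

View pics/p4.png

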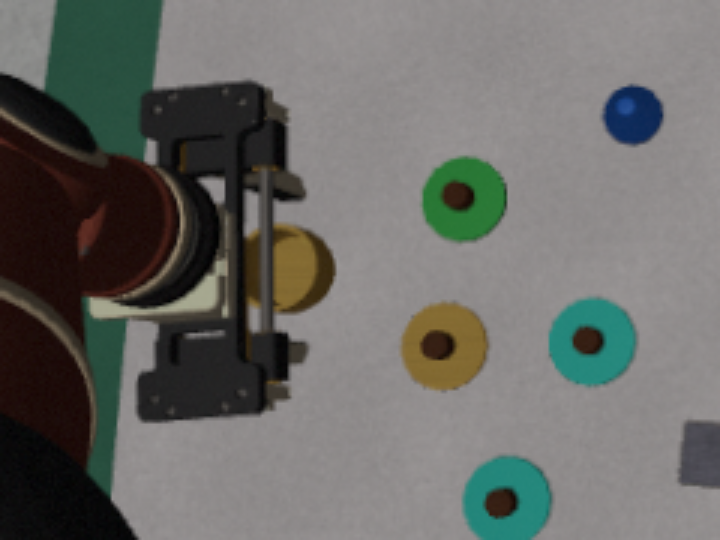

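The pot (crop 290,268) sits between the two fingers. Close.

Emit:
jog_arm(
  plan=[
    [[0,0,0,0,0,0],[0,0,0,0,0,0],[0,0,0,0,0,0],[0,0,0,0,0,0],[0,0,0,0,0,0],[0,0,0,0,0,0]],
  ],
  fingers=0,
  force=22,
)

```text
time_s: 3.9
tcp_pos: [0.5138, 0.3767, 0.006]
orientation: [-3.141, 0.002, 0.099]
wrist_force: [-0.8, -1.4, 0.8]
width: 0.0554
```

```bash
python3 go.py .514,.377,.12,.1 .629,.0,.12,.056
```

```text
t 3.9 p [0.5138 0.3767 0.006 ] rpy [-3.141e+00  2.000e-03  9.900e-02] F [-0.8 -1.4  0.8] w 0.0554 j [-0.48  0.87 -0.32  1.64  0.37  0.7  -0.89]
(0.514, 0.377, 0.12, 0.1) -> [0.1, -0.4, -114.0, -0.01, 0.02, -0.01]
(0.629, 0.0, 0.12, 0.056) -> [77.2, 386.2, -114.5, -0.01, 0.02, 0.41]
```

Emit:
jog_arm(
  plan=[
    [[0,0,-30,0,0,0],[0,0,-75,0,0,0],[3,20,-114,0,0,0.02],[15,70,-114,0,0,0.1],[26,125,-114,0,0,0.15],[37,180,-114,0,0,0.2],[48,235,-114,0,0,0.25],[59,290,-114,0,0,0.3]],
  ],
)

```text
time_s: 4.9
tcp_pos: [0.6014, 0.0919, 0.1191]
orientation: [-3.141, 0.002, 0.068]
wrist_force: [1.3, 1.1, -1.2]
width: 0.0556
```

```bash
python3 go.py .629,.0,.12,.056
```

```text
t 4.9 p [0.6014 0.0919 0.1191] rpy [-3.141e+00  2.000e-03  6.800e-02] F [ 1.3  1.1 -1.2] w 0.0556 j [ 0.05  0.69 -0.39  1.65  0.32  0.87 -0.41]
(0.629, 0.0, 0.12, 0.056) -> [21.3, 93.6, -1.0, -0.01, 0.02, 0.11]
```

Emit:
jog_arm(
  plan=[
    [[15,50,0,0,0,0.1],[21,85,0,0,0,0.11],[21.3,93.6,20,0,0.02,0.11],[21.3,93.6,45,0,0.02,0.11],[21.3,93.6,60,0,0.02,0.11],[21.3,93.6,75,0,0.02,0.11],[21.3,93.6,90,0,0.02,0.11],[21.3,93.6,91,0,0.02,0.11]],
  ],
)

```text
time_s: 5.9
tcp_pos: [0.6279, 0.0002, 0.0267]
orientation: [-3.141, 0.003, 0.057]
wrist_force: [0.3, 0.6, -1.2]
width: 0.0554
```

```bash
python3 go.py .629,.0,.0215,.056; python3 -c "
from h import *
im=grab('scene')['img'][190:310,220:380,::-1]; cv2.imwrite('pics/p5.png',cv2.resize(im,(800,600),interpolation=2))"
```

```text
t 5.9 p [6.279e-01 2.000e-04 2.670e-02] rpy [-3.141e+00  3.000e-03  5.700e-02] F [ 0.3  0.6 -1.2] w 0.0554 j [ 0.17  0.83 -0.35  1.66  0.39  0.73 -0.31]
(0.629, 0.0, 0.0215, 0.056) -> [1.1, 0.2, 5.2, -0.01, 0.03, 0.01]
```

View pics/p5.png

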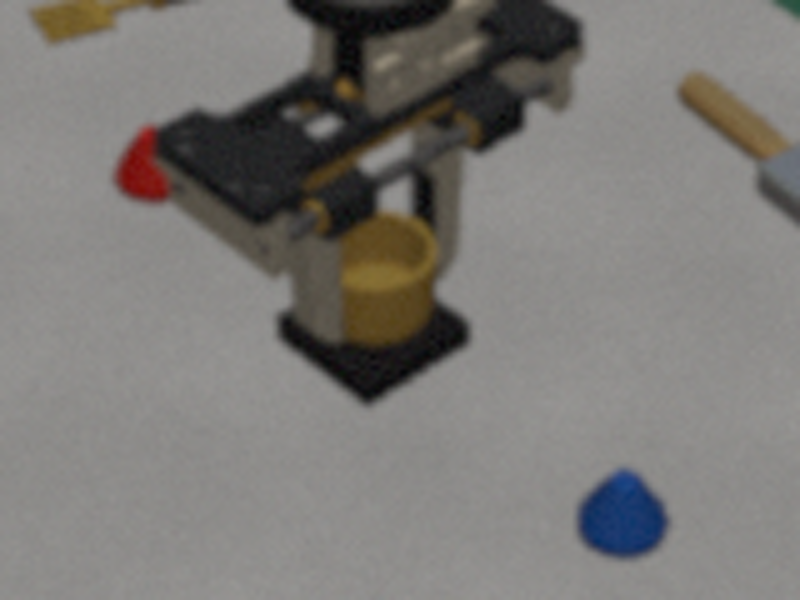

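The pot (crop 390,280) hangs upright just above the plinth (370,350). Lower gently.

Emit:
jog_arm(
  plan=[
    [[1.5,0.2,2,0,0.02,0],[1.5,0.2,4,0,0.02,0],[1.5,0.2,5.3,0,0.02,0],[1.5,0.2,5.5,0,0.02,0]],
  ],
)

```text
time_s: 6.45
tcp_pos: [0.63, 0.0001, 0.022]
orientation: [-3.141, -0.001, 0.056]
wrist_force: [-0.1, 0.3, -1.3]
width: 0.0553
```

Emit:
jog_arm(
  plan=[
    [[0,0,0,0,0,0],[0,0,0,0,0,0],[0,0,0,0,0,0],[0,0,0,0,0,0],[0,0,0,0,0,0]],
  ],
  fingers=1,
)

```text
time_s: 7.08
tcp_pos: [0.63, 0.0001, 0.022]
orientation: [-3.141, -0.001, 0.056]
wrist_force: [-0.8, -0.2, -0.5]
width: 0.0926
```

```bash
python3 go.py .629,.0,.12,.056 .467,.274,.12,.056
```

```text
t 7.08 p [6.3e-01 1.0e-04 2.2e-02] rpy [-3.141e+00 -1.000e-03  5.600e-02] F [-0.8 -0.2 -0.5] w 0.0926 j [ 0.17  0.84 -0.34  1.66  0.39  0.71 -0.31]
(0.629, 0.0, 0.12, 0.056) -> [-0.9, -0.1, -98.0, -0.01, -0.01, 0.0]
(0.467, 0.274, 0.12, 0.056) -> [-147.2, -282.8, -97.9, -0.01, -0.01, 0.0]
```

Emit:
jog_arm(
  plan=[
    [[0,0,-40,0,0,0],[0,0,-90,0,0,0],[-20,-38,-98,0,0,0],[-47,-90,-98,0,0,0],[-75,-144,-98,0,0,0],[-103,-198,-98,0,0,0],[-131,-252,-98,0,0,0],[-146.5,-282,-98,0,0,0]],
  ],
  fingers=0.5,
)

```text
time_s: 8.07
tcp_pos: [0.4652, 0.2771, 0.1206]
orientation: [-3.139, -0.001, 0.062]
wrist_force: [-0.7, -0.3, -0.1]
width: 0.0465
```

```bash
python3 go.py .4675,.2735,.06,.056  .4675,.2735,.0115,.056; python3 - <<'E'
from m import *
c=grab('top'); c2=grab('scene')
print('pot',locate(c,'pot','brass',(.63,0),26,z0=.015),locate(c2,'pot','brass',(.63,0),22,z0=.015))
E
```

```text
t 8.07 p [0.4652 0.2771 0.1206] rpy [-3.139e+00 -1.000e-03  6.200e-02] F [-0.7 -0.3 -0.1] w 0.0465 j [-0.33  0.59 -0.38  1.85  0.31  0.76 -0.81]
(0.4675, 0.2735, 0.06, 0.056) -> [2.0, 3.9, 60.6, -0.03, -0.01, 0.05]
(0.4675, 0.2735, 0.0115, 0.056) -> [2.0, 4.0, 109.1, -0.03, -0.01, 0.05]
pot (array([6.28828242e-01, 3.22341941e-04]), 1.0107166412439943) (array([0.63540153, 0.00286655]), 0.9820878589930837)
```

Emit:
jog_arm(
  plan=[
    [[2,3.9,30,0,0,0.05],[2,3.9,60,0,0,0.05],[2,3.9,75,0,0,0.05],[2,3.9,90,0,0,0.05],[2,3.9,100,0,0,0.05],[2,3.9,106,0,0,0.05],[2,3.9,108,0,0,0.05],[2,3.9,108.5,0,0,0.05]],
  ],
)

```text
time_s: 9.18
tcp_pos: [0.4669, 0.2756, 0.0125]
orientation: [-3.137, -0.001, 0.061]
wrist_force: [-0.7, -0.2, 0.3]
width: 0.0466
```

```bash
python3 go.py .4675,.2735,.012,.056; python3 -c "
from h import *
a=grab('scene')['img'][220:340,360:480,::-1]; b=grab('top')['img'][230:380,110:260,::-1]; cv2.imwrite('pics/p6.png',np.hstack([cv2.resize(a,(400,400),interpolation=2),cv2.resize(b,(400,400),interpolation=2)]))"
```

```text
t 9.18 p [0.4669 0.2756 0.0125] rpy [-3.137e+00 -1.000e-03  6.100e-02] F [-0.7 -0.2  0.3] w 0.0466 j [-0.39  0.76 -0.29  1.92  0.4   0.52 -0.89]
(0.4675, 0.2735, 0.012, 0.056) -> [0.5, 2.2, 0.5, -0.05, -0.01, 0.05]
```

View pics/p6.png

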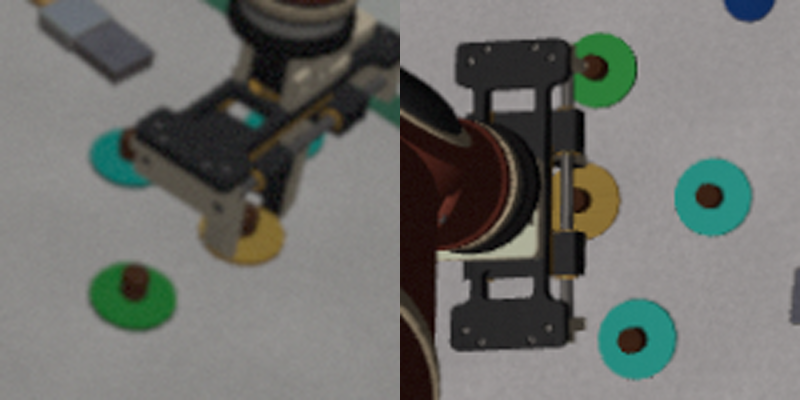

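The fingers straddle the brass lid's knob (left crop 245,220; right crop 580,200). Small y correction, then close.

Emit:
jog_arm(
  plan=[
    [[0.5,2.5,0.2,0,0,0.05],[0.5,2.5,0.2,0,0,0.05]],
  ],
)

```text
time_s: 9.52
tcp_pos: [0.4678, 0.2728, 0.0125]
orientation: [-3.137, -0.001, 0.055]
wrist_force: [-0.6, 0.5, 1.1]
width: 0.0469
```

Emit:
jog_arm(
  plan=[
    [[0,0,0,0,0,0],[0,0,0,0,0,0],[0,0,0,0,0,0],[0,0,0,0,0,0],[0,0,0,0,0,0]],
  ],
  fingers=0,
  force=20,
)

```text
time_s: 10.15
tcp_pos: [0.4678, 0.2728, 0.0125]
orientation: [-3.137, -0.001, 0.055]
wrist_force: [-0.0, -0.0, -0.3]
width: 0.0176
```

```bash
python3 go.py .4675,.2735,.12,.056 .629,.0,.13,.056
```

```text
t 10.15 p [0.4678 0.2728 0.0125] rpy [-3.137e+00 -1.000e-03  5.500e-02] F [-0.  -0.  -0.3] w 0.0176 j [-0.38  0.76 -0.29  1.92  0.4   0.51 -0.89]
(0.4675, 0.2735, 0.12, 0.056) -> [-0.1, -1.2, -107.5, -0.04, -0.01, -0.01]
(0.629, 0.0, 0.13, 0.056) -> [146.1, 280.7, -118.6, -0.04, -0.01, -0.01]
```

Emit:
jog_arm(
  plan=[
    [[0,0,-30,0,0,0],[0,0,-80,0,0,0],[18,35,-118,0,0,0],[44,85,-118,0,0,0],[69,133,-118,0,0,0],[95,182,-118,0,0,0],[121,232,-118,0,0,0],[144,276,-118,0,0,0]],
  ],
)

```text
time_s: 11.15
tcp_pos: [0.6272, 0.0021, 0.129]
orientation: [-3.137, -0.001, 0.054]
wrist_force: [1.1, 0.2, -0.3]
width: 0.0173
```

```bash
python3 go.py .629,-.001,.08,.056 .629,-.001,.0585,.056; python3 -c "
from h import *
a=grab('scene')['img'][180:300,230:350,::-1]; b=grab('top')['img'][150:300,250:400,::-1]; cv2.imwrite('pics/p7.png',np.hstack([cv2.resize(a,(400,400),interpolation=2),cv2.resize(b,(400,400),interpolation=2)]))"
```

```text
t 11.15 p [0.6272 0.0021 0.129 ] rpy [-3.137e+00 -1.000e-03  5.400e-02] F [ 1.1  0.2 -0.3] w 0.0173 j [ 0.2   0.7  -0.41  1.59  0.32  0.92 -0.27]
(0.629, -0.001, 0.08, 0.056) -> [1.6, 3.4, 49.0, -0.04, -0.01, -0.02]
(0.629, -0.001, 0.0585, 0.056) -> [1.6, 3.4, 70.5, -0.04, -0.01, -0.02]
```

View pics/p7.png

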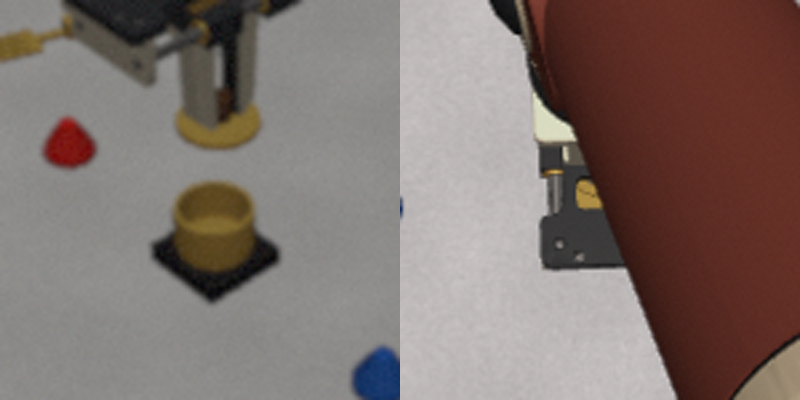

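The lid (left crop 218,125) hangs level above the pot (215,225). Lower to just above contact and check.

Emit:
jog_arm(
  plan=[
    [[1.6,3.4,25,-0.04,0,0],[1.6,3.4,45,-0.04,0,0],[1.6,3.4,56,-0.04,0,0],[1.6,3.4,62,-0.04,0,0],[1.6,3.4,66,-0.04,0,0],[1.6,3.4,69,-0.04,0,0],[1.6,3.4,70,-0.04,0,0],[1.6,3.4,70,-0.04,0,0]],
  ],
)

```text
time_s: 12.25
tcp_pos: [0.6314, -0.0072, 0.0596]
orientation: [3.137, -0.004, 0.044]
wrist_force: [-0.5, 2.4, 5.1]
width: 0.0174
```

```bash
python3 go.py .629,-.001,.0585,.056
```

```text
t 12.25 p [ 0.6314 -0.0072  0.0596] rpy [ 3.137 -0.004  0.044] F [-0.5  2.4  5.1] w 0.0174 j [ 0.19  0.79 -0.37  1.64  0.37  0.78 -0.3 ]
(0.629, -0.001, 0.0585, 0.056) -> [-2.1, -6.3, 1.0, 0.04, -0.04, -0.12]
```

```bash
python3 -c "
from h import *
a=grab('scene')['img'][200:280,250:350,::-1]; cv2.imwrite('pics/p8.png',cv2.resize(a,(750,600),interpolation=2))"; python3 go.py .629,-.001,.0585,.056 .629,-.001,.0655,.056
```

```text
t 12.3 p [ 0.6314 -0.0072  0.0596] rpy [ 3.137 -0.004  0.044] F [-2.   2.5  6. ] w 0.0175 j [ 0.19  0.79 -0.37  1.64  0.37  0.78 -0.3 ]
(0.629, -0.001, 0.0585, 0.056) -> [-2.1, -6.3, 1.0, 0.04, -0.04, -0.12]
(0.629, -0.001, 0.0655, 0.056) -> [-2.1, -6.3, -6.0, 0.04, -0.04, -0.12]
```

View pics/p8.png

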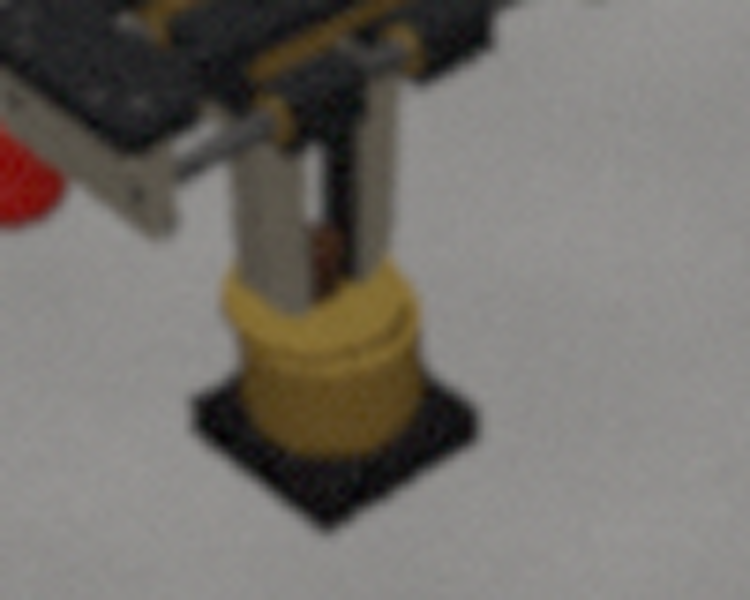

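The lid sits about 6 mm off towards the red cone (lid edge at crop 225,300, pot edge at 243), with the TCP 6 mm off in y. Lift, re-centre and check.

Emit:
jog_arm(
  plan=[
    [[0,0,-5,0,0,0],[0,0,-12,0,0,0],[-1,-3,-16,0.02,0,0],[-2.1,-6.3,-16,0.04,0,0],[-2.1,-6.3,-16,0.04,-0.04,-0.12],[-2.1,-6.3,-16,0.04,-0.04,-0.12]],
  ],
)

```text
time_s: 13.05
tcp_pos: [0.6289, -0.001, 0.0752]
orientation: [3.141, 0.001, 0.056]
wrist_force: [-0.2, -0.7, -1.8]
width: 0.0176
```

```bash
python3 go.py .629,-.001,.065,.056 .629,-.001,.0585,.056; python3 - <<'E'
from m import *
c2=grab('scene')
cv2.imwrite('pics/p9.png',cv2.resize(c2['img'][180:280,240:360,::-1],(720,600),interpolation=2))
E
```

```text
t 13.05 p [ 0.6289 -0.001   0.0752] rpy [3.141e+00 1.000e-03 5.600e-02] F [-0.2 -0.7 -1.8] w 0.0176 j [ 0.19  0.77 -0.38  1.63  0.36  0.82 -0.29]
(0.629, -0.001, 0.065, 0.056) -> [0.2, -0.0, 10.2, 0.0, 0.01, 0.0]
(0.629, -0.001, 0.0585, 0.056) -> [0.2, -0.0, 16.7, 0.0, 0.01, 0.0]
```

View pics/p9.png

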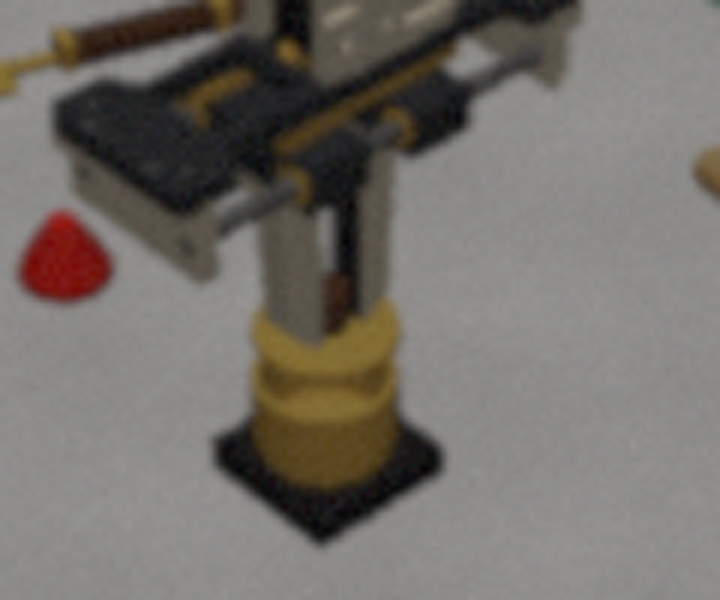

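Now the lid (crop 327,330) is centred over the pot (327,385), and the pot is still centred on the plinth (327,450). Lower in short steps.

Emit:
jog_arm(
  plan=[
    [[0,0,5,0,0,0],[0,0,10,0,0,0],[0,0,13,0,0,0],[0,0,15,0,0,0],[0,0,15.5,0,0,0]],
  ],
)

```text
time_s: 13.72
tcp_pos: [0.6288, -0.0011, 0.0596]
orientation: [3.141, 0.001, 0.056]
wrist_force: [-0.0, -0.5, -0.9]
width: 0.0176
```

```bash
python3 go.py .629,-.001,.0585,.056
```

```text
t 13.72 p [ 0.6288 -0.0011  0.0596] rpy [3.141e+00 1.000e-03 5.600e-02] F [-0.  -0.5 -0.9] w 0.0176 j [ 0.18  0.79 -0.37  1.64  0.37  0.79 -0.3 ]
(0.629, -0.001, 0.0585, 0.056) -> [0.2, -0.1, 1.1, 0.0, 0.01, 0.0]
```

Emit:
jog_arm(
  plan=[
    [[0,0,0.8,0,0,0],[0,0,1.3,0,0,0],[0,0,1.3,0,0,0]],
  ],
)

```text
time_s: 14.1
tcp_pos: [0.6289, -0.0011, 0.0586]
orientation: [3.141, 0.001, 0.056]
wrist_force: [-1.0, -0.1, 0.6]
width: 0.0174
```

Emit:
jog_arm(
  plan=[
    [[0,0,0,0,0,0],[0,0,0,0,0,0],[0,0,0,0,0,0],[0,0,-10,0,0,0],[0,0,-40,0,0,0],[0,0,-90,0,0,0],[0,0,-110,0,0,0],[0,0,-110,0,0,0]],
  ],
  fingers=0.5,
)

```text
time_s: 15.1
tcp_pos: [0.6303, -0.0008, 0.1711]
orientation: [3.141, -0.004, 0.056]
wrist_force: [0.1, -0.1, -0.3]
width: 0.0463
```

```bash
python3 go.py .512,-.383,.12,-1.442
```

```text
t 15.1 p [ 0.6303 -0.0008  0.1711] rpy [ 3.141 -0.004  0.056] F [ 0.1 -0.1 -0.3] w 0.0463 j [ 0.21  0.66 -0.43  1.54  0.31  1.   -0.24]
(0.512, -0.383, 0.12, -1.442) -> [-139.7, 375.0, 50.7, -0.03, -0.04, 14.3]
```

Emit:
jog_arm(
  plan=[
    [[-20,54,0,0,0,1.75],[-40,108,0,0,0,3.5],[-60,162,0,0,0,5.3],[-80,216,0,0,0,7.1],[-100,270,20,0,0,8.9],[-120,322,40,0,0,10.7],[-139,374,50,0,0,12.5],[-139,374,50,0,0,14.3]],
  ],
)

```text
time_s: 16.1
tcp_pos: [0.5067, -0.3886, 0.1178]
orientation: [3.139, -0.002, -1.453]
wrist_force: [0.7, -0.1, 0.2]
width: 0.0468
```

```bash
python3 go.py .511,-.383,.06,-1.442 .511,-.383,.003,-1.442; python3 - <<'E'
from m import *
c=grab('top');c2=grab('scene')
print(locate(c,'lid','brass',(.629,0),20,z0=.046),locate(c2,'lid','brass',(.629,0),12,z0=.046))
a=c2['img'][190:290,240:340,::-1]; b=c['img'][150:300,250:400,::-1]; cv2.imwrite('pics/p10.png',np.hstack([cv2.resize(a,(400,400),interpolation=2),cv2.resize(b,(400,400),interpolation=2)]))
E
```

```text
t 16.1 p [ 0.5067 -0.3886  0.1178] rpy [ 3.139e+00 -2.000e-03 -1.453e+00] F [ 0.7 -0.1  0.2] w 0.0468 j [ 0.63  0.7  -0.02  1.57  0.02  0.87 -0.85]
(0.511, -0.383, 0.06, -1.442) -> [-5.2, -5.0, 57.8, 0.03, -0.02, -0.1]
(0.511, -0.383, 0.003, -1.442) -> [-5.3, -5.2, 114.8, 0.03, -0.02, -0.1]
(array([ 6.26524516e-01, -5.62370026e-04]), 1.0596290609626924) (array([0.63200134, 0.00295595]), 0.9278802852847438)
```

View pics/p10.png

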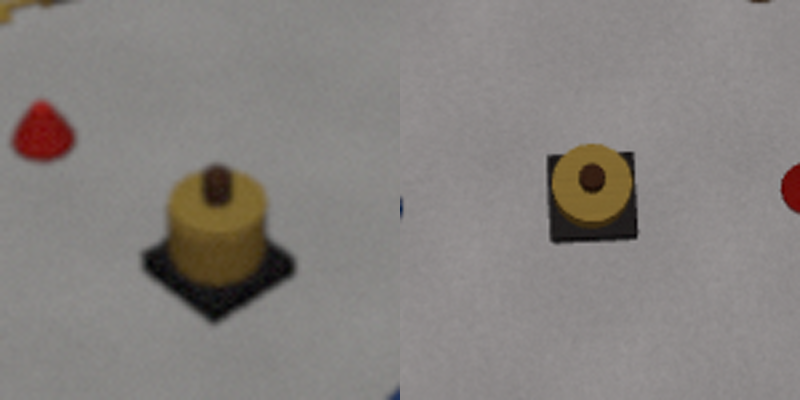

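The lid is seated flush and concentric on the pot, centred on the plinth (left crop 215,220; right 592,190). Now the spoon.

Emit:
jog_arm(
  plan=[
    [[-5.2,-5.1,20,0.03,0,-0.1],[-5.2,-5.1,50,0.03,0,-0.1],[-5.2,-5.1,75,0.03,0,-0.1],[-5.2,-5.1,90,0.03,0,-0.1],[-5.2,-5.1,102,0.03,0,-0.1],[-5.2,-5.1,110,0.03,0,-0.1],[-5.2,-5.1,113,0.03,0,-0.1],[-5.2,-5.1,114,0.03,0,-0.1]],
  ],
)

```text
time_s: 17.2
tcp_pos: [0.5159, -0.3767, 0.0053]
orientation: [-3.136, 0.0, -1.427]
wrist_force: [0.1, -0.2, -0.3]
width: 0.0464
```

```bash
python3 go.py .511,-.383,.003,-1.442
```

```text
t 17.2 p [ 0.5159 -0.3767  0.0053] rpy [-3.136  0.    -1.427] F [ 0.1 -0.2 -0.3] w 0.0464 j [ 0.61  0.85 -0.02  1.64  0.02  0.65 -0.85]
(0.511, -0.383, 0.003, -1.442) -> [5.5, 5.8, 2.2, -0.05, 0.0, 0.14]
```

The drift is explained: the arm settles during captures, so I must compute offsets after them.

Emit:
jog_arm(
  plan=[
    [[5.5,5.8,1,-0.05,0,0.14],[5.5,5.8,2,-0.05,0,0.14],[5.5,5.8,2.2,-0.05,0,0.14]],
  ],
)

```text
time_s: 17.58
tcp_pos: [0.5109, -0.3832, 0.0032]
orientation: [-3.141, -0.0, -1.442]
wrist_force: [0.8, -0.2, 0.5]
width: 0.0466
```

Emit:
jog_arm(
  plan=[
    [[0,0,0,0,0,0],[0,0,0,0,0,0],[0,0,0,0,0,0],[0,0,0,0,0,0],[0,0,0,0,0,0]],
  ],
  fingers=0,
  force=20,
)

```text
time_s: 18.2
tcp_pos: [0.5109, -0.3833, 0.0031]
orientation: [-3.141, -0.0, -1.442]
wrist_force: [-0.1, 0.1, -0.8]
width: 0.0136
```

```bash
python3 go.py .511,-.383,.12,-1.442 .634,-.080,.12,-1.515
```

```text
t 18.2 p [ 0.5109 -0.3833  0.0031] rpy [-3.141 -0.    -1.442] F [-0.1  0.1 -0.8] w 0.0136 j [ 0.62  0.85 -0.02  1.64  0.02  0.65 -0.85]
(0.511, -0.383, 0.12, -1.442) -> [-0.3, -0.1, -116.9, -0.0, -0.0, -0.0]
(0.634, -0.08, 0.12, -1.515) -> [-285.0, -161.0, -116.9, -0.0, -0.0, 0.7]
```

Emit:
jog_arm(
  plan=[
    [[0,0,-30,0,0,0],[0,0,-80,0,0,0],[-20,-11,-117,0,0,0.1],[-70,-40,-117,0,0,0.2],[-120,-68,-117,0,0,0.3],[-170,-96,-117,0,0,0.5],[-220,-124,-117,0,0,0.6],[-265,-150,-117,0,0,0.7]],
  ],
)

```text
time_s: 19.2
tcp_pos: [0.626, -0.0987, 0.1199]
orientation: [3.141, 0.0, -1.515]
wrist_force: [0.6, -0.8, -0.6]
width: 0.0137
```

```bash
python3 go.py .634,-.0805,.12,-1.515 .634,-.0805,.0035,-1.515
```

```text
t 19.2 p [ 0.626  -0.0987  0.1199] rpy [ 3.141  0.    -1.515] F [ 0.6 -0.8 -0.6] w 0.0137 j [ 0.11  0.69  0.03  1.59 -0.02  0.86 -1.37]
(0.634, -0.0805, 0.12, -1.515) -> [-17.7, -9.0, -0.1, 0.0, 0.0, 0.0]
(0.634, -0.0805, 0.0035, -1.515) -> [-17.6, -9.0, 116.4, 0.0, 0.0, 0.0]
```

Emit:
jog_arm(
  plan=[
    [[-17.6,-9,0,0,0,0],[-17.6,-9,20,0,0,0],[-17.6,-9,50,0,0,0],[-17.6,-9,75,0,0,0],[-17.6,-9,90,0,0,0],[-17.6,-9,100,0,0,0],[-17.6,-9,105,0,0,0],[-17.6,-9,108,0,0,0]],
  ],
)

```text
time_s: 20.2
tcp_pos: [0.6345, -0.0807, 0.0124]
orientation: [-3.141, 0.0, -1.515]
wrist_force: [0.2, -0.7, -0.3]
width: 0.0137
```

```bash
python3 - <<'E'
from m import *
c2=grab('scene'); cv2.imwrite('pics/p11.png',cv2.resize(c2['img'][170:290,200:360,::-1],(800,600),interpolation=2))
E
python3 go.py .634,-.0805,.0035,-1.515
```

```text
t 20.25 p [ 0.6342 -0.0806  0.012 ] rpy [-3.141  0.    -1.515] F [-0.9 -0.1 -0.7] w 0.0139 j [ 0.08  0.84  0.02  1.64 -0.03  0.66 -1.4 ]
(0.634, -0.0805, 0.0035, -1.515) -> [-0.1, 0.2, 8.5, -0.0, 0.0, 0.0]
```

View pics/p11.png

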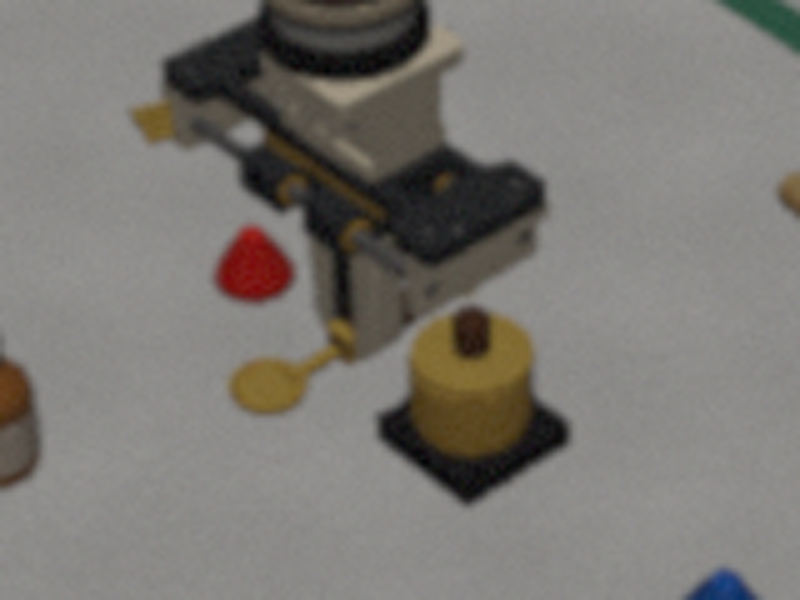

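The spoon (bowl 268,385) hangs parallel to the plinth, between cone and pot, and the gripper body clears the knob (470,330). Lower and release.

Emit:
jog_arm(
  plan=[
    [[0,0,4,0,0,0],[0,0,7,0,0,0],[0,0,8.5,0,0,0],[0,0,8.7,0,0,0]],
  ],
)

```text
time_s: 20.75
tcp_pos: [0.6342, -0.0806, 0.0033]
orientation: [-3.141, 0.0, -1.515]
wrist_force: [0.2, -0.4, -0.4]
width: 0.014
```

Emit:
jog_arm(
  plan=[
    [[0,0,0,0,0,0],[0,0,0,0,0,0],[0,0,0,0,0,0],[0,0,-10,0,0,0],[0,0,-40,0,0,0],[0,0,-90,0,0,0],[0,0,-130,0,0,0],[0,0,-130,0,0,0]],
  ],
  fingers=0.35,
)

```text
time_s: 21.75
tcp_pos: [0.6371, -0.081, 0.1382]
orientation: [-3.132, -0.001, -1.515]
wrist_force: [-0.5, -0.0, -0.2]
width: 0.0326
```

```bash
python3 go.py .545,-.276,.12,-1.836
```

```text
t 21.75 p [ 0.6371 -0.081   0.1382] rpy [-3.132e+00 -1.000e-03 -1.515e+00] F [-0.5 -0.  -0.2] w 0.0326 j [ 0.08  0.68  0.03  1.55 -0.02  0.9  -1.4 ]
(0.545, -0.276, 0.12, -1.836) -> [189.5, 103.0, 17.4, -0.09, 0.0, 3.07]
```

Emit:
jog_arm(
  plan=[
    [[50,27,0,0,0,0.8],[100,54,5,0,0,1.6],[150,82,10,0,0,2.4],[189.5,103,17,-0.09,0,3.07],[189.5,103,17,-0.09,0,3.07],[189.5,103,17,-0.09,0,3.07]],
  ],
)

```text
time_s: 22.5
tcp_pos: [0.5451, -0.2747, 0.1198]
orientation: [3.141, 0.002, -1.835]
wrist_force: [0.6, 1.3, -0.5]
width: 0.0327
```

```bash
python3 - <<'E'
from m import *
c=grab('top');W=world(c)
for n,xy in(('fork',(.545,-.276)),('spoon',(.634,-.0805))):
    try: o,y,l=tool(c,W,xy); print(n,o.round(4),round(y,3),round(l,3))
    except Exception as e: print(n,e)
E
python3 go.py .5435,-.276,.0032,-1.837
```

```text
fork [ 0.5156 -0.2687] -0.262 0.093
spoon [ 0.6336 -0.0788] 0.057 0.151
t 22.55 p [ 0.5457 -0.2739  0.12  ] rpy [ 3.141e+00  2.000e-03 -1.833e+00] F [-0.3  0.4  1. ] w 0.0324 j [ 0.37  0.66  0.1   1.66 -0.09  0.83 -1.33]
(0.5435, -0.276, 0.0032, -1.837) -> [2.9, 1.6, 116.8, 0.0, 0.02, 0.03]
```

The spoon is placed at (0.634, -0.079), yaw 0.057, as wanted. On to the fork.

Emit:
jog_arm(
  plan=[
    [[2.7,1.4,20,0,0,0.03],[2.7,1.4,50,0,0,0.03],[2.7,1.4,75,0,0,0.03],[2.7,1.4,90,0,0,0.03],[2.7,1.4,102,0,0,0.03],[2.7,1.4,112,0,0,0.03],[2.7,1.4,116,0,0,0.03],[2.7,1.4,117,0,0,0.03]],
  ],
)

```text
time_s: 23.55
tcp_pos: [0.5439, -0.276, 0.0031]
orientation: [-3.141, 0.002, -1.837]
wrist_force: [0.6, 0.3, -0.6]
width: 0.0323
```

```bash
python3 go.py .5435,-.276,.0032,-1.837
```

```text
t 23.55 p [ 0.5439 -0.276   0.0031] rpy [-3.141e+00  2.000e-03 -1.837e+00] F [ 0.6  0.3 -0.6] w 0.0323 j [ 0.39  0.82  0.08  1.73 -0.1   0.59 -1.31]
(0.5435, -0.276, 0.0032, -1.837) -> [0.1, 0.4, -0.1, -0.0, 0.02, 0.0]
```

Emit:
jog_arm(
  plan=[
    [[0,0,0,0,0,0],[0,0,0,0,0,0],[0,0,0,0,0,0],[0,0,0,0,0,0],[0,0,-15,0,0,0],[0,0,-50,0,0,0],[0,0,-100,0,0,0],[0,0,-155,0,0,0]],
  ],
  fingers=0,
  force=20,
)

```text
time_s: 24.55
tcp_pos: [0.5433, -0.2756, 0.1598]
orientation: [3.141, 0.003, -1.836]
wrist_force: [1.4, -0.7, -1.4]
width: 0.0139
```

```bash
python3 go.py .6247,.0796,.16,-1.515
```

```text
t 24.55 p [ 0.5433 -0.2756  0.1598] rpy [ 3.141e+00  3.000e-03 -1.836e+00] F [ 1.4 -0.7 -1.4] w 0.0139 j [ 0.37  0.61  0.11  1.62 -0.08  0.91 -1.33]
(0.6247, 0.0796, 0.16, -1.515) -> [-364.1, 14.6, 0.9, 0.01, 0.03, -3.07]
```

Emit:
jog_arm(
  plan=[
    [[-45,2,0,0,0,-0.4],[-95,4,0,0,0,-0.8],[-145,6,0,0,0,-1.2],[-200,8,0,0,0,-1.7],[-255,10,0,0,0,-2.2],[-310,12.5,0,0,0,-2.6],[-355,14.5,0,0,0,-3.07],[-364,14.6,0,0,0.03,-3.07]],
  ],
)

```text
time_s: 25.55
tcp_pos: [0.6243, 0.0852, 0.1613]
orientation: [3.141, 0.003, -1.508]
wrist_force: [-0.2, -0.5, -0.9]
width: 0.0138
```

```bash
python3 go.py .6247,.0796,.0032,-1.515
```

```text
t 25.55 p [0.6243 0.0852 0.1613] rpy [ 3.141e+00  3.000e-03 -1.508e+00] F [-0.2 -0.5 -0.9] w 0.0138 j [-0.18  0.64  0.03  1.56 -0.02  0.95 -1.66]
(0.6247, 0.0796, 0.0032, -1.515) -> [6.2, -0.1, 158.0, 0.01, 0.03, 0.07]
```

Emit:
jog_arm(
  plan=[
    [[6,0,0,0,0.03,0.07],[6,0,30,0,0.03,0.07],[6,0,70,0,0.03,0.07],[6,0,100,0,0.03,0.07],[6,0,120,0,0.03,0.07],[6,0,135,0,0.03,0.07],[6,0,140,0,0.03,0.07],[6,0,140,0,0.03,0.07]],
  ],
)

```text
time_s: 26.55
tcp_pos: [0.6249, 0.079, 0.0216]
orientation: [3.142, -0.0, -1.516]
wrist_force: [0.4, -0.1, -0.7]
width: 0.0137
```

```bash
python3 go.py .6247,.0796,.0032,-1.515
```

```text
t 26.55 p [0.6249 0.079  0.0216] rpy [ 3.142 -0.    -1.516] F [ 0.4 -0.1 -0.7] w 0.0137 j [-0.17  0.81  0.02  1.66 -0.03  0.66 -1.65]
(0.6247, 0.0796, 0.0032, -1.515) -> [-0.6, 0.1, 18.4, 0.0, -0.0, -0.01]
```

Emit:
jog_arm(
  plan=[
    [[-0.6,0,6,0,0,0],[-0.6,0,12,0,0,0],[-0.6,0,16,0,0,0],[-0.6,0,18,0,0,0],[-0.6,0,18.4,0,0,0],[-0.6,0,18.4,0,0,0]],
  ],
)

```text
time_s: 27.3
tcp_pos: [0.6246, 0.0797, 0.0036]
orientation: [3.141, 0.0, -1.516]
wrist_force: [-2.0, -0.4, 3.9]
width: 0.0137
```

Emit:
jog_arm(
  plan=[
    [[0,0,0,0,0,0],[0,0,0,0,0,0],[0,0,0,0,0,0],[0,0,-10,0,0,0],[0,0,-40,0,0,0],[0,0,-90,0,0,0],[0,0,-140,0,0,0],[0,0,-160,0,0,0]],
  ],
  fingers=0.35,
)

```text
time_s: 28.3
tcp_pos: [0.6266, 0.0798, 0.1682]
orientation: [-3.135, 0.001, -1.516]
wrist_force: [-0.7, -0.7, -0.6]
width: 0.032
```

```bash
python3 go.py .48,.32,.18,-1.2
```

```text
t 28.3 p [0.6266 0.0798 0.1682] rpy [-3.135e+00  1.000e-03 -1.516e+00] F [-0.7 -0.7 -0.6] w 0.032 j [-0.18  0.63  0.03  1.55 -0.02  0.95 -1.66]
(0.48, 0.32, 0.18, -1.2) -> [-247.8, 133.2, -12.5, -0.06, -0.0, -3.02]
```

Back off to clear the views and verify.

Emit:
jog_arm(
  plan=[
    [[-40,22,-12,0,0,-0.5],[-90,48,-12,0,0,-1],[-140,75,-12,0,0,-1.5],[-190,102,-12,0,0,-2],[-240,130,-12,0,0,-3],[-248,133,-12,0,0,-3],[-248,133,-12,0,0,-3],[-248,133,-12,0,0,-3]],
  ],
)

```text
time_s: 29.3
tcp_pos: [0.4817, 0.3179, 0.1796]
orientation: [-3.134, -0.003, -1.206]
wrist_force: [0.6, -0.3, 0.3]
width: 0.0325
```

```bash
python3 - <<'E'
from m import *
for n in('top','scene'):
    c=grab(n);W=world(c); print(n)
    for a,xy in(('spoon',(.634,-.0805)),('fork',(.6247,.0796))):
        o,y,l=tool(c,W,xy); print(a,o.round(4),round(y,3),round(l,3))
    print('lid',locate(c,'lid','brass',(.629,0),20 if n=='top' else 12,z0=.046)[0].round(4))
    im=c['img'][110:380,130:490] if n=='top' else c['img'][150:330,170:410]
    cv2.imwrite(f'pics/f_{n}.png',cv2.resize(im[:,:,::-1],(800,600),interpolation=2))
E
```

```text
top
spoon [ 0.6336 -0.0788] 0.057 0.151
fork [0.6236 0.0807] 0.065 0.149
lid [ 6.266e-01 -4.000e-04]
scene
spoon [ 0.6201 -0.0414] 1.188 0.125
fork [0.627  0.0827] 0.053 0.146
lid [ 0.6297 -0.0007]
```

View pics/f_top.png

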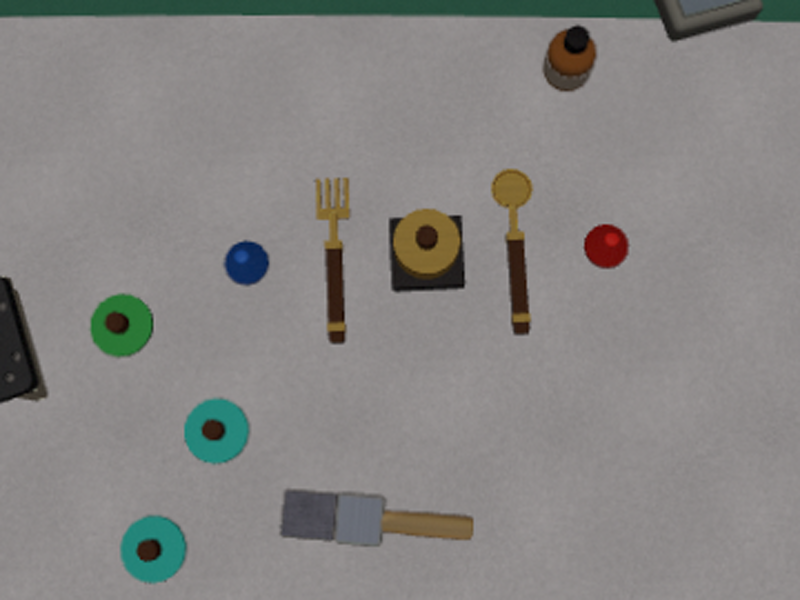

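View pics/f_scene.png

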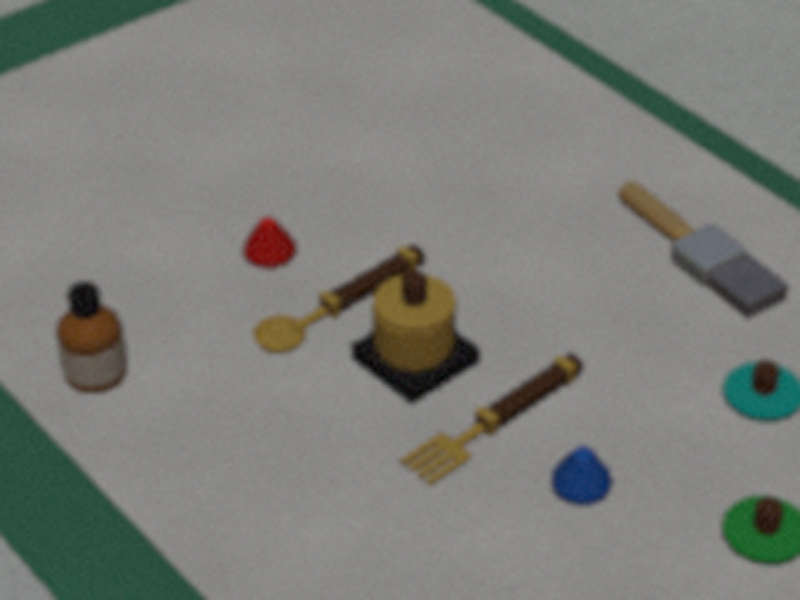

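The top view shows the fork (335,260) midway between the blue cone (247,262) and the plinth (427,252). The spoon (515,250) is midway between the plinth and the red cone (606,246). The lid is seated on the pot, and the bottle and brush are untouched. The scene view agrees. Handing in.

```bash
python3 -c "
from cell import ctrl
print(ctrl.job_done())"
```

```text
the job is handed in; nothing more can be done
None
```

The layout is done and handed in at about 29 s of the 106 s. In order, I stood the pot on the plinth and seated the brass lid on it. I then laid the spoon between the plinth and the red cone, and the fork between the plinth and the blue cone.

**Last checks (top camera):**

| Thing | Measured | Wanted |
|---|---|---|
| Spoon | (0.634, -0.079), yaw 0.057 | (0.634, -0.0805), yaw 0.056 |
| Fork | (0.624, 0.081), yaw 0.065 | (0.625, 0.080), yaw 0.056 |
| Lid and pot | lid flush and level, within about 2.5 mm of the plinth's centre | centred on the plinth |

In the last pictures the bottle, the brush and the green and turquoise lids in view look untouched, and the robot was clear of everything.

**What failed or disagreed:**
- **Lid, first try:** it came down about 6 mm off because I worked out the move before the arm had settled. I lifted it, re-centred it and seated it again.
- **Spoon, scene camera:** that reading was invalid because the pot hides part of the spoon, so its pose rests on the top camera alone.
- **Fork and lid, scene camera:** its readings differ from the top camera's by 2–4 mm.

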